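# Make up two key-cutter packs on their posts

### The arm

A 6-joint arm with a two-finger parallel gripper is mounted at the origin on a cart in front of the work surface, level with it; the furniture and walls round the work are solid. World frame = base frame: x ahead of the robot, y to its left, z up, the work surface at z = 0. Lengths are in m, angles in rad, forces in N, time in s.
With the tool pointing down it reaches from about 0.25 to 0.8 m from the base axis. Payload 3.9 kg.
Tool frame: the origin (TCP) lies on the front face of the gripper's body, between the roots of the fingers; the fingertips stand 73 mm ahead of it and the grasp point (between the pads) lies 54 mm ahead of it (env.tcp_to_tips is the x of the fingertips in the tool frame, in m); x points along the fingers, y is the direction in which the jaws open and shut, and the axes are right-handed (so a half turn about x gives the same grasp; the last joint's range is limited). The gripper opens to 85 mm and grips with 20 to 120 N. Pads are 22 mm wide; open, the fingers measure 114 mm over their backs; the gripper's body (76 mm by 85 mm) begins 54 mm behind the grasp point. The pads swing forward as they close: fully open they stand 13 mm farther back than shut.
Start: joints at [-1.112, 0.26, -0.138, 1.173, 0, 1.571], TCP at [0.233, -0.471, 0.304] pointing down, gripper open.
Joint ranges: [-2.78, 2.78], [-0.83, 1.72], [-1.28, 1.37], [-1.9, 2.12], [-1.57, 1.48], [-3.14, 3.14]. Speed limits (rad/s): [2.57, 2.57, 3.14, 3.14, 3.14, 3.14].

### API

Orientations are given as a rotation vector (axis times angle).
In Python, from bench import env gives the robot as it stands. Calls block until the motion is done:
- env.move_ptp(position, orientation): joint-space move of the TCP to a pose.
- env.move_linear(position, ori=None, speed=0.15, max_force=None): straight line of the TCP; ori=None keeps the orientation; speed is the mean speed in m/s. With max_force (N) it stops when the force on the tool has changed by that much, and returns True; else False.
- env.move_joints(angles): joint-space move.
- env.set_gripper(opening, strength=None): finger opening in m; strength is the grip in N (None keeps the last); returns when the fingers have stopped.
- env.sleep(seconds).
- env.inverse_kinematics(position, orientation): joint angles nearest the present ones, or None.
- env.get_obs(): the state.
- env.camera(name): name is "side" or "top"; returns a dict with "frame" (480x640x3 uint8, red, green, blue), "fx", "fy", "cx", "cy" (pixels), "rvec" (rotation vector, rad) and "tvec" (3), from world to camera coordinates, as OpenCV has them. Camera axes: x right, y down, z forward; pixel columns grow to the right and rows downward; lengths in m; the calibration is good to about 2 mm. A picture is of the moment at which its call begins. There is no depth.
A pose or a line that the arm cannot do raises env.MotionError and nothing moves.
- env.sign_off(): hands the job in, once; it reports no verdict.
The state is a dict: "time": time; "q": joint angles; "qvel": joint speeds; "joint_efforts": joint torques, N m; "tcp_pos": TCP position; "tool_rot": TCP orientation; "wrist_force": force on the tool from outside, world axes, zero at the start; "wrist_torque": the same for the moment, N m; "grip_width": finger opening in m.
Only numpy, scipy, OpenCV 4.12 (cv2) and the standard library are available. Lean on these libraries where they do the work, as an engineer would, in place of code of your own. Each camera call takes 0.05 s, during which the arm holds its last target. There are 200 camera calls.

### The job

Make up the cutter packs for the two key machines. On the taller post (square base) put the large toothed wheel, hub upwards, then the plain sleeve, then the hexagon nut; on the shorter post (round base) put the flanged collar, flange down, then the small toothed wheel, hub upwards. Each piece must go over the post and sit flat on the one below, all let go, and the padlock, hex key and key fob must be left where they lie.

Things in the scene. Friction and masses are not known exactly. Their poses are not given: they have to be found in the camera images.
- tall_post: Fixed stand with the taller post on an 80 x 80 mm square dark steel base plate, 6 mm thick. On the plate is a round shoulder, 24 mm diameter, whose top, the seat, is 14 mm above the desk; from it rises a bright steel post, 11 mm diameter, to 62 mm above the desk, tapering to 4 mm over its last 8 mm. Origin: centre of the base's underside, on the post's axis; z up.
- short_post: Fixed stand with the shorter post on a round dark steel base, 80 mm diameter, 6 mm thick. Same shoulder (24 mm diameter, seat 14 mm above the desk) and post (11 mm diameter, tapering to 4 mm over its last 8 mm), but the post ends 48 mm above the desk. Origin: centre of the base's underside, on the post's axis; z up.
- large_wheel: Large steel cutter wheel: toothed disc 57 mm over the teeth and 8 mm thick, with a plain round hub, 28 mm diameter and 10 mm high, on top of it (18 mm in all). 16 mm bore right through. Can be gripped by the hub. Origin: centre of its underside; z up. Lies flat and upright at the start.
- small_wheel: Small steel cutter wheel: toothed disc 41 mm over the teeth and 6 mm thick, with a plain round hub, 24 mm diameter and 10 mm high, on top of it (16 mm in all). 16 mm bore right through. Can be gripped by the hub. Origin: centre of its underside; z up. Lies flat and upright at the start.
- flanged_collar: Steel flanged collar, smooth, no teeth: flange 48 mm diameter and 5 mm thick, with a round body, 30 mm diameter and 15 mm high, on top of it (20 mm in all). 16 mm bore right through. Can be gripped by the body. Origin: centre of its underside; z up. Lies flat and upright at the start.
- sleeve: Plain steel spacer sleeve: a tube 30 mm in diameter, 20 mm high, standing on end, 16 mm bore right through. Origin: centre of its underside; z up. Lies flat and upright at the start.
- hex_nut: Dark steel hexagon nut, 28 mm across the flats, 32 mm across the corners, 14 mm high, with a plain opening 16 mm across right through. Lies flat; its x axis is square to one pair of flats (they lie at +-14 mm along x; the next pairs are 60 degrees on). Origin: centre of its underside; z up.
- padlock: Bystander: padlock lying flat, 60 x 40 x 14 mm. Origin: centre of its underside.
- hexkey: Bystander: black L-shaped hex key lying flat, 22 x 60 x 6 mm, long along its y. Origin: centre of its underside.
- fob: Bystander: dark remote key fob lying flat, 54 x 35 x 13 mm. Origin: centre of its underside.
There are look-alikes about, which are no part of the job. What is shaped like the flanged_collar but yellow is not meant. Leave any turquoise look-alike of the large_wheel alone.

How it is judged:
By the outcome, as a careful person would: the job done as asked, in the order asked, and still so for the second after the job is handed in, with the robot touching nothing.
It also fails if it takes over 93 s, if anything falls off the work surface, if the arm or the gripper's body presses on something with over 40 N, if the wrist force passes 120 N, or if a joint passes its speed limit or range.

## Working session

There is one attempt and no reset: what is moved stays moved. The work goes in short steps, each a Python script; the robot and the scene stay as the last script left them, time stands still between calls to the robot, and variables do not carry over. Pictures are saved under pics/ and viewed, about 12 in all and at most 16, crops included, and the job is handed in when it is done.

```bash
ls; mkdir -p pics
python3 - <<'E'
from bench import env
import cv2
for n in("top","side"):
    c=env.camera(n); cv2.imwrite(f"pics/{n}0.png",c["frame"][:,:,::-1])
    R=cv2.Rodrigues(c["rvec"])[0]; print(n,c["fx"],c["cx"],c["cy"],-R.T@c["tvec"],R[2])
print(env.get_obs())
E
```

```text
pics
top 549.9542115424613 318.3625263590192 232.97419948769283 [ 0.45422022 -0.22295593  1.02533252] [ 0.0234019  -0.01076478 -0.99966818]
side 598.0884560701124 318.7336454258059 242.86535869533895 [ 0.22127773 -0.91083081  0.53922289] [ 0.29645189  0.78479805 -0.54425021]
{'time': 0.1, 'q': array([-1.11200407e+00,  2.60597402e-01, -1.39207823e-01,  1.17273179e+00,
       -4.22851481e-06,  1.57082761e+00]), 'qvel': array([-0.00064444, -0.00115046,  0.00407781,  0.00072273,  0.00140378,
        0.00085774]), 'joint_efforts': array([ 1.70228541e-04, -4.06508195e+01,  2.54527187e+01,  1.00801256e-02,
        9.92754781e-05, -1.04240848e-05]), 'tcp_pos': array([ 0.23228976, -0.47027647,  0.30317122]), 'tool_rot': array([ 1.96670263,  0.46101076, -1.96751056]), 'wrist_force': array([ 0.17246862, -0.53502695, -0.41667412]), 'wrist_torque': array([-0.02697313,  0.01957107, -0.01239116]), 'grip_width': 0.08496738596577244}
```

View pics/top0.png

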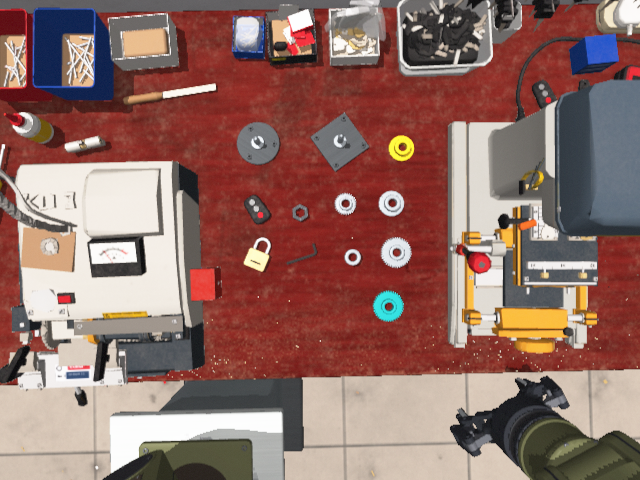

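View pics/side0.png

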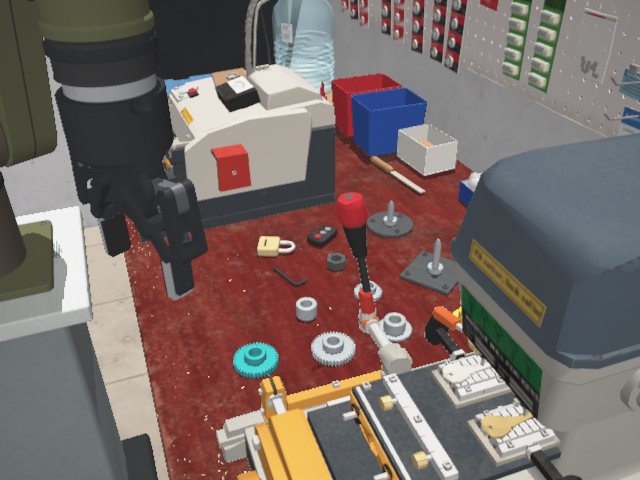

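Top view: large wheel candidates are the grey one at (396,252) and the turquoise look-alike at (389,306). For the collar, grey (391,204) against yellow (401,148). Small wheel (345,204), sleeve (353,257), nut (300,213). Tall post (341,141) on the square base, short post (258,143) on the round base. Bystanders: fob (257,208), padlock (257,255), hex key (303,253). I choose the grey ones, then check them in a crop and measure.

```bash
cat > h.py <<'E'
from bench import env
import numpy as np, cv2
from scipy.spatial.transform import Rotation as Rn
def ray(c,uv,z):
    R=cv2.Rodrigues(c["rvec"])[0]; o=-R.T@c["tvec"]
    d=R.T@np.array([(uv[0]-c["cx"])/c["fx"],(uv[1]-c["cy"])/c["fy"],1.])
    return (o+d*(z-o[2])/d[2])[:2]
def proj(c,p):
    K=np.array([[c["fx"],0,c["cx"]],[0,c["fy"],c["cy"]],[0,0,1.]])
    return cv2.projectPoints(np.array([p],float),c["rvec"],c["tvec"],K,None)[0].ravel()
def ori(a):  # tool down, jaw (y) direction at angle a in world xy
    y=np.array([np.cos(a),np.sin(a),0]); x=np.array([0,0,-1.])
    return Rn.from_matrix(np.c_[x,y,np.cross(x,y)]).as_rotvec()
E
python3 - <<'E'
from h import *
c=env.camera("top"); f=c["frame"]
hsv=cv2.cvtColor(f,cv2.COLOR_RGB2HSV)
m=((hsv[...,1]<110)).astype(np.uint8)*255
Z=dict(large=((396,252),.008),small=((345,204),.006),collar=((391,204),.005),sleeve=((353,257),.02),nut=((300,213),.014),tall=((341,141),.006),short=((258,143),.006))
cs,_=cv2.findContours(m,cv2.RETR_EXTERNAL,cv2.CHAIN_APPROX_NONE)
for n,(uv,z) in Z.items():
    k=min(cs,key=lambda k:np.hypot(*(k[:,0].mean(0)-uv)))
    w=np.array([ray(c,p,z) for p in k[:,0].astype(float)],np.float32)
    (x,y),r=cv2.minEnclosingCircle(w); M=cv2.moments(k); g=ray(c,(M['m10']/M['m00'],M['m01']/M['m00']),z)
    rect=cv2.minAreaRect(w*1000)
    print(n,len(k),"circ",round(x,4),round(y,4),"D",round(2000*r,1),"moment",g.round(4),"rect",np.round(rect[0],1),np.round(rect[1],1),round(rect[2],1))
a=cv2.resize(f[115:275,230:430],None,fx=4,fy=4,interpolation=cv2.INTER_CUBIC)[:600]
cv2.imwrite("pics/crop1.png",a[:,:,::-1])
for s in [(450,120),(450,345),(205,290),(205,370),(0,380),(640,380)]: print(s,ray(c,s,.0))
E
```

```text
large 92 circ 0.4396 -0.3761 D 59.4 moment [ 0.4396 -0.3762] rect [ 439.5 -376.3] [57.1 57.2] 62.2
small 64 circ 0.5318 -0.2846 D 43.1 moment [ 0.5317 -0.2843] rect [ 531.8 -284.6] [39.9 40.8] 25.3
collar 72 circ 0.5308 -0.37 D 49.7 moment [ 0.5308 -0.37  ] rect [ 531.  -370.3] [47.4 47.5] 43.7
sleeve 47 circ 0.4325 -0.2943 D 31.6 moment [ 0.4327 -0.2947] rect [ 432.5 -294.3] [29.3 29.2] 88.7
nut 45 circ 0.5163 -0.2 D 31.6 moment [ 0.5167 -0.2003] rect [ 516.7 -200.2] [30.5 28. ] 62.2
tall 136 circ 0.6477 -0.277 D 111.8 moment [ 0.6474 -0.2767] rect [ 647.3 -276.8] [80.4 80.5] 34.5
short 120 circ 0.648 -0.1254 D 80.5 moment [ 0.648  -0.1251] rect [ 647.8 -125.4] [78.  78.4] 88.9
(450, 120) [ 0.68513553 -0.48590705]
(450, 345) [ 0.26448191 -0.47432313]
(205, 290) [ 0.37689765 -0.02125837]
(205, 370) [ 0.22922083 -0.01874775]
(0, 380) [0.22000686 0.35838088]
(640, 380) [ 0.19113123 -0.82756136]
```

View pics/crop1.png

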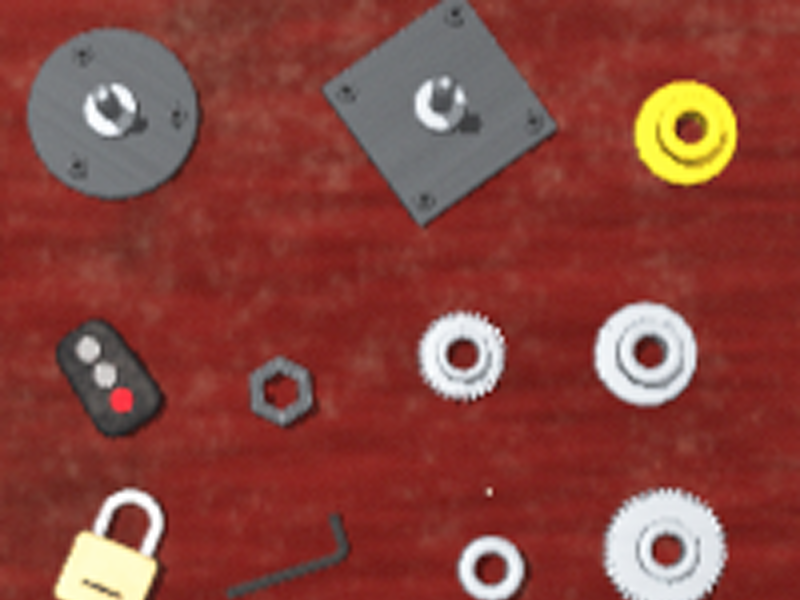

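The crop confirms the choice: grey toothed large wheel, grey smooth collar, small wheel, sleeve and nut. The sizes agree with those given to within about 1 mm. Next I find the fingertip height at 28 mm opening with one light touch on bare desk.

Run:
```python
from h import *
o=env.get_obs(); R=Rn.from_rotvec(o["tool_rot"]).as_matrix(); print(R.round(2).tolist(), env.tcp_to_tips)
a0=np.arctan2(R[1,1],R[0,1]); print("jaw ang",a0)
env.move_linear([.29,-.38,.29],speed=.25)
env.set_gripper(.028,30)
env.move_ptp([.37,-.285,.11],ori(-np.pi/2)); o=env.get_obs(); print(o["time"],o["q"].round(2),o["tcp_pos"],o["grip_width"])
print(env.move_linear([.37,-.285,.055],speed=.03,max_force=5))
o=env.get_obs(); print(o["time"],o["tcp_pos"],o["wrist_force"],o["q"].round(2))
env.move_linear([.37,-.285,.12],speed=.25); print(env.get_obs()["time"])
for a in (0,np.pi,np.pi/2,-np.pi/2): print(a,env.inverse_kinematics([.44,-.376,.12],ori(a)))
```

```text
[[-0.0, 0.44, -0.9], [0.0, -0.9, -0.44], [-1.0, -0.0, 0.0]] 0.0726
jaw ang -1.1119885438981678
2.1917 [-0.66  0.34 -0.59  0.64 -0.    2.48] [ 0.37064636 -0.28575206  0.11065785] 0.027732500972425668
True
3.3917 [ 0.36995288 -0.28492184  0.07231053] [0.12796622 0.18735933 7.89743118] [-0.66  0.39 -0.64  0.54 -0.    2.49]
3.7333
0 [-0.70712702  0.48447347 -0.30547602  0.78084684  0.          0.8636693 ]
3.141592653589793 [-0.70712702  0.48447347 -0.30547602  0.78084684  0.         -2.27792335]
1.5707963267948966 [-0.70712702  0.48447347 -0.30547602  0.78084684  0.         -0.70712702]
-1.5707963267948966 [-0.70712702  0.48447347 -0.30547602  0.78084684  0.          2.43446563]
```

```bash
cat >> h.py <<'E'
H=np.pi/2
def meas(uv,z,r=60):
    c=env.camera("top"); hsv=cv2.cvtColor(c["frame"],cv2.COLOR_RGB2HSV)
    cs,_=cv2.findContours((hsv[...,1]<110).astype(np.uint8)*255,cv2.RETR_EXTERNAL,cv2.CHAIN_APPROX_NONE)
    k=min(cs,key=lambda k:np.hypot(*(k[:,0].mean(0)-uv))); M=cv2.moments(k)
    w=np.array([ray(c,p,z) for p in k[:,0].astype(float)],np.float32)
    return ray(c,(M['m10']/M['m00'],M['m01']/M['m00']),z), 2000*cv2.minEnclosingCircle(w)[1]
def squeeze(xy,z,a,opening,strength=30):
    env.set_gripper(opening); env.move_ptp([*xy,z+.03],ori(a)); env.move_linear([*xy,z],speed=.1)
    env.set_gripper(0.0,strength); o=env.get_obs(); return o["tcp_pos"],o["grip_width"]
E
python3 - <<'E'
from h import *
xy=np.array([.4396,-.3762]); z=.0825
print(squeeze(xy,z,0,.05))
p,w=squeeze(xy,z,-H,.05); print(p,w)
env.set_gripper(.05); p2=env.get_obs()["tcp_pos"]
env.move_linear([*xy,.14],speed=.25); env.move_ptp([.33,-.22,.25],ori(-H))
g,D=meas((396,252),.008); print("cam",g,D,"tcp",p,p2,"offset",p[:2]-g, env.get_obs()["time"])
c=env.camera("top"); cv2.imwrite("pics/t2.png",c["frame"][:,:,::-1])
E
```

```text
(array([ 0.44005354, -0.37657456,  0.08340369]), 0.025410350742227375)
[ 0.44005017 -0.37663245  0.08338899] 0.025416670476806912
cam [ 0.43971098 -0.37550242] 58.947063982486725 tcp [ 0.44005017 -0.37663245  0.08338899] [ 0.43952613 -0.37612587  0.0823936 ] offset [ 0.00033918 -0.00113003] 10.525
```

View pics/t2.png

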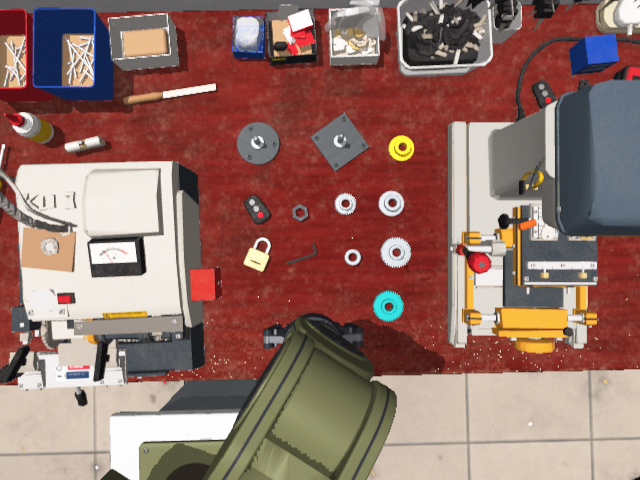

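```bash
cat >> h.py <<'E'
OFF=np.array([0.,-.0009])
TALL=np.array([.6474,-.2768])+OFF; SHORT=np.array([.648,-.1252])+OFF
def fetch(xy,zg,a,post,seat,first=True,opening=.05,strength=60):
    """zg: TCP height at grasp with piece on desk; seat: height its underside ends at"""
    if first: squeeze(xy,zg,a+H,opening)
    p,w=squeeze(xy,zg,a,opening,strength); t=env.get_obs()["time"]; print("grip",p.round(4),w.round(4),"t",t)
    env.move_linear([*xy,zg+.085],speed=.25)
    env.move_ptp([*post,zg+.085],ori(a)); env.sleep(.2)
    o=env.get_obs(); print("above",o["tcp_pos"].round(4),"w",o["grip_width"].round(4),"F",o["wrist_force"].round(1))
    hit=env.move_linear([*post,zg+seat-.004],speed=.04,max_force=8)
    o=env.get_obs(); dz=o["tcp_pos"][2]-zg-seat; print("stop",hit,o["tcp_pos"].round(4),"dz mm",round(dz*1000,1),"F",o["wrist_force"].round(1),"t",o["time"])
    return dz
def letgo(opening=.05):
    env.set_gripper(opening); p=env.get_obs()["tcp_pos"]
    env.move_linear([p[0],p[1],p[2]+.085],speed=.2); print("w",env.get_obs()["grip_width"])
E
python3 - <<'E'
from h import *
dz=fetch(np.array([.4397,-.3764]),.0828,-H,TALL,.014,first=False)
for n in("side",):
    c=env.camera(n);u,v=proj(c,[*TALL,.04]).astype(int);f=c["frame"][v-75:v+75,u-100:u+100];print(u,v,f.shape)
    cv2.imwrite("pics/s3.png",cv2.resize(f,None,fx=3,fy=3)[:,:,::-1])
E
```

```text
Traceback (most recent call last):
  File "h.py", line 29, in fetch
    p,w=squeeze(xy,zg,a,opening,strength); t=env.get_obs()["time"]; print("grip",p.round(4),w.round(4),"t",t)
                                                                                            ^^^^^^^
AttributeError: 'float' object has no attribute 'round'
```

```bash
sed -i 's/w\.round(4)/round(w,4)/; s/o\["grip_width"\]\.round(4)/round(o["grip_width"],4)/' h.py
python3 - <<'E'
from h import *
dz=fetch(np.array([.4397,-.3764]),.0828,-H,TALL,.014,first=False)
for n in("side",):
    c=env.camera(n);u,v=proj(c,[*TALL,.04]).astype(int);f=c["frame"][v-75:v+75,u-100:u+100];print(u,v,f.shape)
    cv2.imwrite("pics/s3.png",cv2.resize(f,None,fx=3,fy=3)[:,:,::-1])
E
```

```text
grip [ 0.4401 -0.3768  0.0836] 0.0242 t 13.95
above [ 0.6459 -0.2791  0.168 ] w 0.0238 F [ 0.3  0.  -1.3]
stop True [ 0.6473 -0.2777  0.0976] dz mm 0.8 F [-0.6 -0.1  4.1] t 17.1333
435 250 (150, 200, 3)
```

View pics/s3.png

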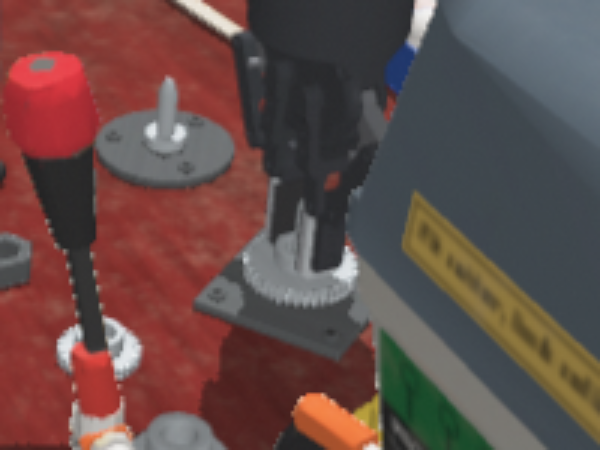

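Seated on the shoulder: the wheel is around the post and the stop height agrees within 1 mm. I let go and fetch the sleeve.

```bash
sed -i 's/first=True,opening/first=True,da=H,opening/; s/squeeze(xy,zg,a+H,opening)/squeeze(xy,zg,a+da,opening)/' h.py
python3 - <<'E'
from h import *
letgo()
dz=fetch(np.array([.4326,-.2945])+OFF,.0785,-H,TALL,.032)
if abs(dz)<.0025:
    letgo()
    env.move_ptp([.516,-.201,.15],ori(-H))
for n,(w,h) in dict(side=(100,75),top=(100,75)).items():
    c=env.camera(n);u,v=proj(c,[*TALL,.04]).astype(int);f=c["frame"][v-h:v+h,u-w:u+w]
    cv2.imwrite(f"pics/{n}4.png",cv2.resize(f,None,fx=3,fy=3)[:,:,::-1])
print(env.get_obs()["time"])
E
python3 -c "
import cv2,numpy as np
cv2.imwrite('pics/c4.png',cv2.resize(np.hstack([cv2.imread('pics/side4.png'),cv2.imread('pics/top4.png')]),(800,300)))"
```

```text
w 0.0498761772577895
grip [ 0.4331 -0.2957  0.0795] 0.0269 t 23.1917
above [ 0.6458 -0.2783  0.1637] w 0.027 F [ 1.   0.2 -0.1]
stop True [ 0.6472 -0.2776  0.1115] dz mm 1.0 F [-0.4  0.   4.7] t 25.925
w 0.05016956602058161
27.625
```

View pics/c4.png

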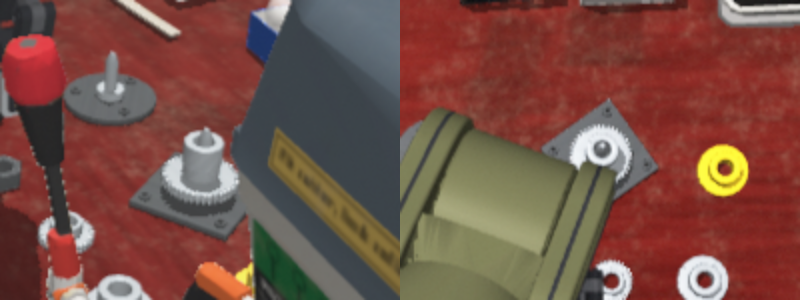

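Both views show the large wheel and sleeve stacked squarely on the tall post, with the tip showing at top. Next come the nut and then the collar.

Run:
```python
from h import *
dz=fetch(np.array([.5165,-.2002])+OFF,.0765,-H,TALL,.052,da=np.pi/3,opening=.046)
if abs(dz)<.0025:
    letgo()
    dz=fetch(np.array([.5308,-.370])+OFF,.0805,-H,SHORT,.014)
    if abs(dz)<.0025:
        letgo(); env.move_ptp([.50,-.30,.16],ori(-H))
for n,(w,h) in dict(side=(133,100),top=(133,100)).items():
    c=env.camera(n);u,v=proj(c,[.65,-.2,.04]).astype(int);f=c["frame"][v-h:v+h,u-w:u+w]
    cv2.imwrite(f"pics/{n}5.png",cv2.resize(f,(400,300),interpolation=cv2.INTER_CUBIC)[:,:,::-1])
cv2.imwrite('pics/c5.png',np.hstack([cv2.imread('pics/side5.png'),cv2.imread('pics/top5.png')]))
print(env.get_obs()["time"])
```

```text
grip [ 0.5171 -0.2014  0.0774] 0.0262 t 31.6333
above [ 0.6461 -0.2769  0.1613] w 0.0262 F [ 0.3 -0.2 -0.4]
stop True [ 0.6472 -0.2776  0.1294] dz mm 0.9 F [0.1 0.2 4.4] t 33.7333
w 0.050236720164981305
grip [ 0.5313 -0.3713  0.0816] 0.0273 t 39.7583
above [ 0.6476 -0.1278  0.1655] w 0.027 F [ 0.3 -0.6 -1.6]
stop True [ 0.6479 -0.1261  0.0956] dz mm 1.1 F [-0.3 -0.9  4.8] t 43.075
w 0.049802423675114886
45.0083
```

View pics/c5.png

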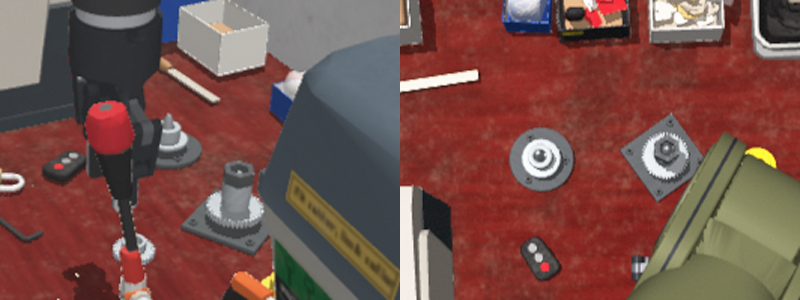

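The nut sits on the sleeve, and the collar is on the short post with its flange down. The small wheel is last.

Run:
```python
from h import *
dz=fetch(np.array([.5318,-.2844])+OFF,.0812,-H,SHORT,.034,opening=.045)
if abs(dz)<.0025:
    letgo(.046); env.move_ptp([.36,-.25,.28],ori(-H))
env.sleep(.5)
for n,(w,h) in dict(side=(133,100),top=(133,100)).items():
    c=env.camera(n);u,v=proj(c,[.60,-.2,.04]).astype(int);f=c["frame"][v-h:v+h,u-w:u+w]
    cv2.imwrite(f"pics/{n}6.png",cv2.resize(f,(400,300),interpolation=cv2.INTER_CUBIC)[:,:,::-1])
cv2.imwrite('pics/c6.png',np.hstack([cv2.imread('pics/side6.png'),cv2.imread('pics/top6.png')]))
print(env.get_obs()["time"])
```

```text
grip [ 0.5324 -0.2856  0.0823] 0.0198 t 49.95
above [ 0.647  -0.1279  0.1661] w 0.0198 F [-0.7 -0.5 -0.9]
stop True [ 0.6477 -0.126   0.1163] dz mm 1.1 F [-0.8 -0.   3.6] t 52.5833
w 0.046115632230645374
55.35
```

View pics/c6.png

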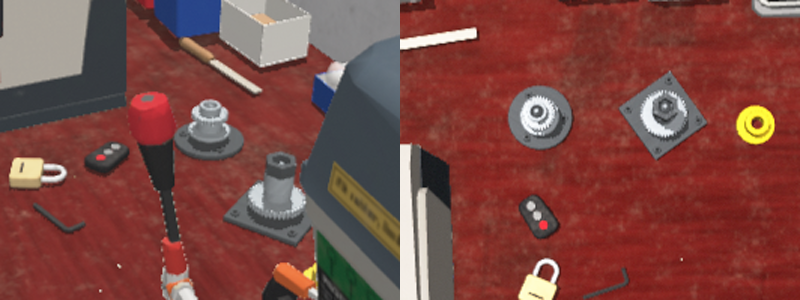

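Both packs stand complete and level, the bystanders and the yellow collar are where they were, and the arm is clear.

```bash
python3 -c "
from bench import env
print(env.sign_off(), env.get_obs()['time'])"
```

```text
the job is handed in; nothing more can be done
the job is handed in; nothing more can be done
```

Both cutter packs are made up and the job is handed in, at about 55 s of the 93 s allowed.

- **Tall post (square base):** large toothed wheel with its hub up, then the sleeve, then the hexagon nut.
- **Short post (round base):** flanged collar with its flange down, then the small toothed wheel with its hub up.

**Checks:** Each piece stopped on a light touch within about 1 mm of its expected height. That is close to the roughly 1 mm difference also seen in the arm's height readings when gripping on the desk. The last side and top pictures show both stacks level on their posts and everything released, with the arm clear. The padlock, hex key, fob and yellow collar look undisturbed by eye; I did not measure them again. The turquoise wheel was outside the last pictures; it was unmoved early on, and I never reached for it.

**What disagreed:**
- The finger opening read 2.5 to 4 mm less than the sizes given, on every piece. It did not affect the grasps.
- The camera and arm positions differed by about 1 mm, which I corrected for.
- One script stopped on a print error while gripping the large wheel, so I gripped it again with no harm done.

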